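Load the furniture feet into the gravity feed chutes

ROBOT

A 6-joint arm with a two-finger parallel gripper is mounted at the origin on the work surface. World frame = base frame: x ahead of the robot, y to its left, z up, the work surface at z = 0. Lengths are in m, angles in rad, forces in N, time in s.
With the tool pointing down it reaches from about 0.25 to 0.775 m from the base axis. Payload 4 kg.
Tool frame: the origin (TCP) lies on the centre line of the jaws, within the pads' length; the fingertips stand 25 mm ahead of it and the grasp point (between the pads) lies 6 mm ahead of it; z points along the fingers, y is the line along which they close (so a half turn about z gives the same grasp; the last joint's range is limited). The gripper opens to 94 mm and grips with 3 to 60 N. Pads are 16 mm wide; open, the fingers measure 119 mm over their backs; the gripper's body (75 mm by 177 mm) begins 78 mm behind the grasp point.
Start: joints at [1.195, 0.087, 1.371, -0, 1.684, -0.103], TCP at [0.148, 0.53, 0.231] pointing down, gripper open.
Joint ranges: [-3.1, 3.1], [-0.76, 2.03], [0.27, 2.55], [-1.08, 4.22], [0.17, 2.65], [-2.57, 2.57]. Speed limits (rad/s): [2.79, 2.79, 3.14, 3.14, 3.14, 3.14].

INTERFACE

Orientations are given as [roll, pitch, yaw] about the fixed x, y, z axes, in that order (R = Rz(yaw) Ry(pitch) Rx(roll)).
In Python, from bench import sensors, optics, ticket gives the robot as it stands.
- The arm moves only by the tool send_rows, never from a script. Its argument "rows" is a list of rows, each a list of 6 numbers: the shift along the world's x, y, z in mm, then the turn, a rotation vector about the world's x, y, z in rad. In form: [[x, y, z, wx, wy, wz], ...]. A call has 1 to 8 rows; each row shifts and turns the commanded pose from where the row before left it; what a row does not reach is not made up. A row lasts 1/12 s, in which the tool goes at most 41.7 mm and 7.16 degrees, less where a joint would pass 70% of its speed; a pose out of reach is approached as far as the arm can. A call is refused whole if a number of a shift passes 41.7 or a number of a turn 0.125, either way. A call with a gripper value outside its range is refused whole. "grip" is the finger opening in mm, from 0 to 94, set as the call begins (left out, the last holds). The fingers move at their own pace and stop on an object; the grip force is fixed at half the most. Time passes only in rows, so rows that do not move let the fingers close. It gives the time, the measured TCP pose, the force, the opening and the grip force at its end, in the units of the state.
- sensors.get_obs(): the state, without advancing time (a new reading comes with each control period).
- optics.snapshot(name): name is "scene" or "top" or "wrist"; returns the picture (420x560x3 uint8, red, green, blue); there is no depth.
- optics.camera_model(name): a dict with "vertical_fov" (degrees; the focal length in pixels is half the picture's height over the tangent of half this angle, whatever the lens; pixels are square), "cx", "cy" (the principal point, pixels), "R" (3x3) and "t" (3): a world point X has camera coordinates R X + t. Camera axes: x right, y down, z forward; pixel columns grow to the right and rows downward; lengths in m; the calibration is good to about 2 mm. A picture is of the moment at which its call begins: read the wrist's pose just before it. camera_model takes no time and is no camera call; for the wrist camera it gives the pose at the moment of the call.
- ticket.close_job(): hands the job in; it is judged then, once.
The state is a dict: "time": time; "joint_positions": joint angles; "qvel": joint speeds; "joint_torque": joint torques, N m; "tool_pos": TCP position; "ee_rot": TCP orientation; "wrist_force": force on the tool from outside, world axes, zero at the start; "wrist_torque": the same for the moment, N m; "width": finger opening in m; "finger_force": force on a finger pad.
Only numpy, scipy, OpenCV 4.12 (cv2) and the standard library are available. Lean on these libraries where they do the work, as an engineer would, in place of code of your own. Each camera call takes 0.05 s, during which the arm holds its last target. There are 200 camera calls.

TASK

Load the two sloping feed chutes for the next cabinet: the red-brown straight-sided feet go into the red chute and the pale straight-sided feet into the yellow chute. In each chute the oblong foot must lie lengthwise against the stop at the bottom, with the square foot right behind it, both standing on their bases on the chute floor and at rest: let go on the upper slope, they slide down by themselves. Leave the two round turned feet standing where they are.

Things in the scene. Friction and masses are not known exactly. Their poses are not given: they have to be found in the camera images.
- red_long: Red-brown wooden furniture foot, oblong as seen from above, 70 x 42 mm, 50 mm tall, about 100 g, loose, standing upright on the bench with two small steel screw inserts on top. Origin: centre of its underside; x along its 70 mm length, y across its 42 mm width, z up.
- red_square: Red-brown wooden furniture foot, square as seen from above, 42 x 42 mm, 50 mm tall, about 60 g, loose, standing upright on the bench with one small steel screw insert on top. Origin: centre of its underside; x along its one side, z up.
- pale_long: Pale wooden furniture foot, oblong as seen from above, 70 x 42 mm, 50 mm tall, about 100 g, loose, standing upright on the bench with two small steel screw inserts on top. Origin: centre of its underside; x along its 70 mm length, y across its 42 mm width, z up.
- pale_square: Pale wooden furniture foot, square as seen from above, 42 x 42 mm, 50 mm tall, about 60 g, loose, standing upright on the bench with one small steel screw insert on top. Origin: centre of its underside; x along its one side, z up.
- red_chute: Fixed sloping chute, red side walls and stop, bare steel floor. Origin on the bench under the foot of the stop's inner face, mid-width; x level, towards the high open end; z up. Rises 25 deg along +x: s mm up the slope its mid-line is at x=0.906s, z=8+0.423s; s runs 0 to 190. Seated feet's underside centres: oblong s=35, square behind it s=91.
- yellow_chute: Fixed sloping chute, yellow side walls and stop, bare steel floor. Origin on the bench under the foot of the stop's inner face, mid-width; x level, towards the high open end; z up. Rises 25 deg along +x: s mm up the slope its mid-line is at x=0.906s, z=8+0.423s; s runs 0 to 190. Seated feet's underside centres: oblong s=35, square behind it s=91.
- red_entry (a point): Point on the mid-line of the red chute's steel floor, s = 145 mm up the slope (x 131, z 69 mm from the chute's origin); axes as the chute's (level). Walls 12 mm, stop 40 mm above the floor; inner width 54 to s=110, then flaring to about 67 at the top. The floor is smooth steel (friction on wood about 0.25): a foot let go here slides down by itself to the stop or the foot ahead.
- yellow_entry (a point): Point on the mid-line of the yellow chute's steel floor, s = 145 mm up the slope (x 131, z 69 mm from the chute's origin); axes as the chute's (level). Walls 12 mm, stop 40 mm above the floor; inner width 54 to s=110, then flaring to about 67 at the top. The floor is smooth steel (friction on wood about 0.25): a foot let go here slides down by itself to the stop or the foot ahead.
- red_round: Red-brown turned wooden foot, round as seen from above, at most 48 mm across, 50 mm tall, about 60 g, one small steel insert on top, loose. Not wanted in the chutes: it stays where it stands. Origin: centre of its underside.
- pale_round: Pale turned wooden foot, round as seen from above, at most 48 mm across, 50 mm tall, about 60 g, one small steel insert on top, loose. Not wanted in the chutes: it stays where it stands. Origin: centre of its underside.

How it is judged:
At the end, for the whole second after the job is handed in: Matching chute: oblong foot lengthwise (0.17 rad) at the stop, square one behind, each within 12 mm along, 10 mm across and in height of its seat, on its base (axis 0.3-0.57 rad from vertical), at rest. Round feet upright (0.2 rad), within 30 mm of their start, never over 60 mm (x of red_long in the frame of red_chute between 0.0197 and 0.0437 m and y of red_long in the frame of red_chute between -0.01 and 0.01 m and z of red_long in the frame of red_chute between 0.0128 and 0.0328 m and angle between red_long's own z axis and vertical between 0.3 and 0.57 rad and linear speed of each of red_long, red_square, pale_long, pale_square below 0.02 m/s and angle between the y axis of red_long and the y axis of red_chute, either way round below 0.17 rad and x of red_square in the frame of red_chute between 0.0705 and 0.0945 m and y of red_square in the frame of red_chute between -0.01 and 0.01 m and z of red_square in the frame of red_chute between 0.0365 and 0.0565 m and angle between red_square's own z axis and vertical between 0.3 and 0.57 rad and x of pale_long in the frame of yellow_chute between 0.0197 and 0.0437 m and y of pale_long in the frame of yellow_chute between -0.01 and 0.01 m and z of pale_long in the frame of yellow_chute between 0.0128 and 0.0328 m and angle between pale_long's own z axis and vertical between 0.3 and 0.57 rad and angle between the y axis of pale_long and the y axis of yellow_chute, either way round below 0.17 rad and x of pale_square in the frame of yellow_chute between 0.0705 and 0.0945 m and y of pale_square in the frame of yellow_chute between -0.01 and 0.01 m and z of pale_square in the frame of yellow_chute between 0.0365 and 0.0565 m and angle between pale_square's own z axis and vertical between 0.3 and 0.57 rad and distance of each of red_round, pale_round from where it was at the start of the episode below 0.03 m and angle between each of red_round, pale_round's own z axis and vertical below 0.2 rad); the robot touches nothing.
It fails at once if a round foot is knocked over or carried off (moved more than 60 mm) (distance of any of red_round, pale_round from where it was at the start of the episode above 0.06 m).
It also fails if it takes over 104 s, if anything falls off the work surface, if the arm or the gripper's body presses on something with over 40 N, if the wrist force passes 120 N, or if a joint passes its speed limit or range.

## Working session

There is one attempt and no reset: what is moved stays moved. The work goes in short steps, Python scripts to look and compute and a tool call to move; the robot and the scene stay as the last step left them, time stands still between calls to the robot, and variables do not carry over. Pictures are saved under pics/ and viewed, at most 14 in all, crops included, and the job is handed in when it is done.

Besides the shell and the picture viewer there is one more tool, called after "Request:" in YAML: its name, and indented under it one key for each argument. send_rows: Moves the arm, as the interface text tells. Its arguments: {"type":"object","properties":{"rows":{"type":"array"},"grip":{"type":"number"}},"required":["rows"]}

```bash
ls; mkdir -p pics; python3 - <<'E'
from bench import sensors, optics
import cv2,numpy as np
o=sensors.get_obs();print(o)
for n in("top","scene"):
    m=optics.camera_model(n);print(n,m)
    im=optics.snapshot(n);cv2.imwrite(f"pics/{n}0.png",im[:,:,::-1])
E
```

```text
pics
{'time': 0.0, 'joint_positions': array([ 1.19488065e+00,  8.79690573e-02,  1.37225594e+00,  2.11346009e-05,
        1.68357166e+00, -1.03091094e-01]), 'qvel': array([ 0.00102355,  0.00012267,  0.00045331,  0.0003309 ,  0.0019844 ,
       -0.00055842]), 'joint_torque': array([ 1.81675296e-04, -3.40186501e+01, -3.02422607e+01,  7.17567257e-02,
        3.30996746e-02, -2.01961711e-04]), 'tool_pos': array([0.14801215, 0.52920361, 0.22929557]), 'ee_rot': array([-3.13940251e+00, -2.47704835e-04,  2.86877015e+00]), 'wrist_force': array([ 0.28367287,  0.05945256, -0.11786178]), 'wrist_torque': array([0.01591273, 0.00217167, 0.02391312]), 'finger_force': 0.0, 'width': 0.09378181262074786}
top {'vertical_fov': 50.98578958528722, 'cx': 280.3554869738847, 'cy': 206.90418320541755, 'R': array([[ 0.00261734, -0.99999588, -0.00117856],
       [-0.9977617 , -0.00253274, -0.06682193],
       [ 0.06681867,  0.00135082, -0.99776422]]), 't': array([-1.32718340e-04,  5.20195923e-01,  1.06545511e+00])}
scene {'vertical_fov': 56.484562380608494, 'cx': 280.6717503335156, 'cy': 208.9790017452678, 'R': array([[-0.32736484,  0.94473663,  0.01746342],
       [ 0.66008006,  0.24187357, -0.71119019],
       [-0.67611136, -0.22129141, -0.70278271]]), 't': array([ 0.16435175, -0.3147486 ,  1.18465856])}
```

View pics/top0.png

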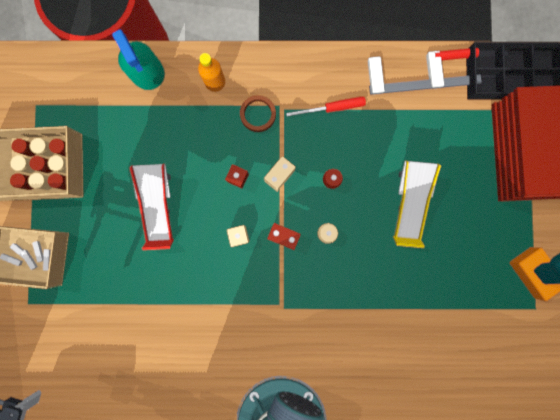

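View pics/scene0.png

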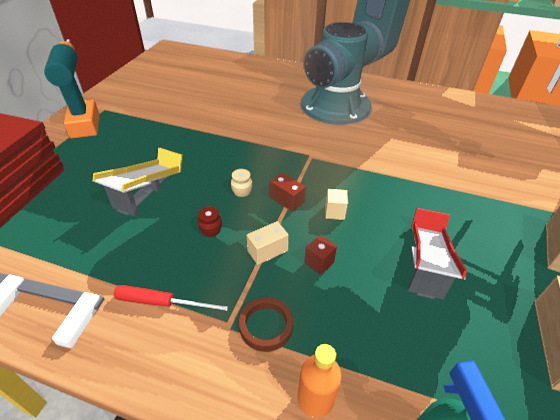

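The top view shows red_square (236,176), pale_long (280,173), red_round (333,178), pale_square (237,236), red_long (284,236) and pale_round (328,233). The red chute's stop is at (157,245) and its high end at about (150,170). The yellow chute's stop is at (409,242) and its high end at about (421,165). The scene view agrees. Next I'll enlarge the chutes and pull out masks.

```bash
cat > h.py <<'E'
import numpy as np,cv2
from bench import sensors,optics
def cam(n):
    m=optics.camera_model(n);m['f']=210/np.tan(np.radians(m['vertical_fov']/2));return m
def ray(m,uv,z):
    d=np.array([(uv[0]-m['cx'])/m['f'],(uv[1]-m['cy'])/m['f'],1.])
    R=m['R'];c=-R.T@m['t'];w=R.T@d;return c+w*(z-c[2])/w[2]
def proj(m,X):
    p=m['R']@X+m['t'];return np.array([m['cx']+m['f']*p[0]/p[2],m['cy']+m['f']*p[1]/p[2]])
E
python3 - <<'E'
from h import *
im=cv2.imread('pics/top0.png');m=cam('top')
print('C',-m['R'].T@m['t'])
A=cv2.resize(im[150:260,115:190],None,fx=5.2,fy=5.2,interpolation=cv2.INTER_CUBIC)
B=cv2.resize(im[150:260,385:460],None,fx=5.2,fy=5.2,interpolation=cv2.INTER_CUBIC)
cv2.imwrite('pics/ch.png',np.hstack([A,B]))
cv2.imwrite('pics/feet.png',cv2.resize(im[148:258,215:355],None,fx=5.2,fy=5.2,interpolation=cv2.INTER_CUBIC))
hsv=cv2.cvtColor(im,cv2.COLOR_BGR2HSV)
g=(hsv[...,0]>60)&(hsv[...,0]<100)&(hsv[...,1]>90)
for n,(u,v) in dict(rs=(236,176),pl=(280,173),rr=(333,178),ps=(237,236),rl=(284,236),pr=(328,233)).items():
    sub=np.zeros(im.shape[:2],np.uint8)
    H,S,V=[hsv[...,i].astype(int) for i in range(3)]
    k=((H<12)|(H>168))&(S>110) if n[0]=='r' else (H>10)&(H<35)&(V>150)&(S<140)
    sub[v-20:v+21,u-22:u+23]=k[v-20:v+21,u-22:u+23]
    c=max(cv2.findContours(sub,0,1)[0],key=cv2.contourArea)
    r=cv2.minAreaRect(c);b=cv2.boxPoints(r)
    P=np.array([ray(m,p,.05)[:2] for p in b])
    print(n,r,P.mean(0).round(4),np.linalg.norm(np.diff(P,axis=0),axis=1).round(4),[round(float(np.degrees(np.arctan2(*(P[i+1]-P[i])[::-1]))),1) for i in (0,1)])
E
```

```text
C [ 4.47839625e-01 -2.54438508e-04  1.09783333e+00]
rs ((236.60000610351562, 175.8000030517578), (18.782970428466797, 17.88854217529297), 26.56505012512207) [0.5925 0.1062] [0.043  0.0453 0.043 ] [-25.9, -116.5]
pl ((281.5000305175781, 173.0), (24.363544464111328, 35.143226623535156), 33.11134338378906) [ 0.5996 -0.0014] [0.0848 0.0587 0.0846] [-32.7, -123.3]
rr ((332.2500305175781, 177.75001525878906), (18.384777069091797, 19.091880798339844), 45.0) [ 0.5883 -0.1229] [0.0461 0.044  0.046 ] [-44.8, -135.3]
ps ((237.1470947265625, 235.5882568359375), (18.190170288085938, 18.432706832885742), 75.96376037597656) [0.4495 0.1036] [0.0438 0.0432 0.0436] [-75.8, -165.5]
rl ((283.5754699707031, 236.03106689453125), (29.372127532958984, 17.677669525146484), 22.380136489868164) [ 0.4488 -0.0066] [0.0419 0.0698 0.0419] [-22.2, -112.2]
pr ((327.5, 232.5), (19.0, 19.0), 90.0) [ 0.4574 -0.111 ] [0.0452 0.0451 0.0451] [-89.9, 179.7]
```

View pics/ch.png

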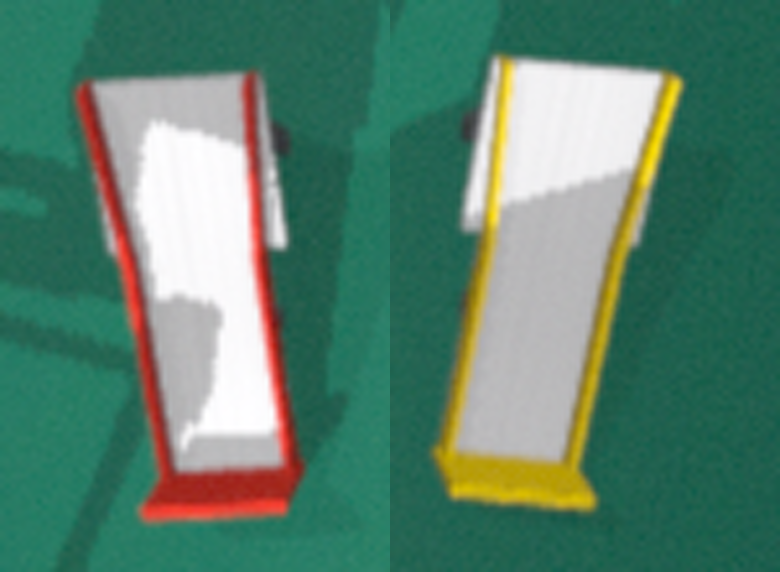

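View pics/feet.png

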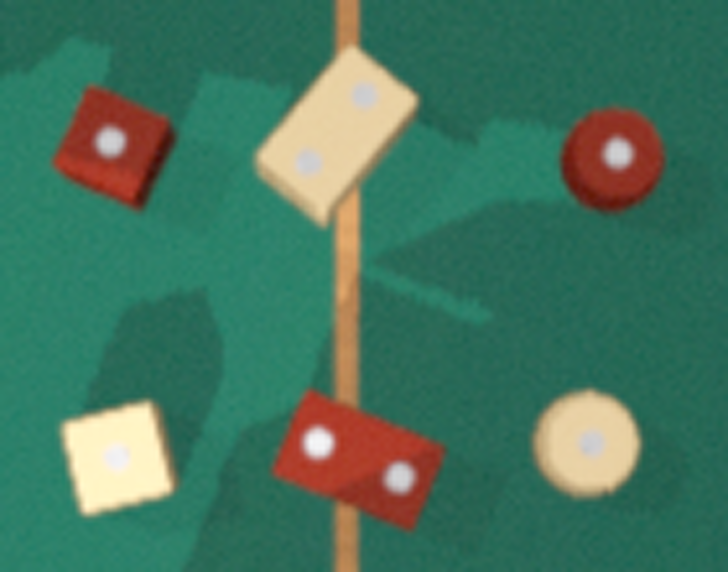

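Both crops are clear. The inserts sit at red_square (110,143), pale_long (364,96)/(308,163), red_long (318,443)/(399,479) and pale_square (117,457), in crop pixels. The chute floor corners are red (174,474), (283,466), (93,83), (245,75) and yellow (457,453), (568,462), (513,62), (665,72).

```bash
python3 - <<'E'
from h import *
from scipy.optimize import least_squares
m=cam('top')
def px(U,V,u0,v0): return np.array([(U+.5)/5.2-.5+u0,(V+.5)/5.2-.5+v0])
F=lambda U,V: ray(m,px(U,V,215,148),.05)[:2]
for n,a in dict(pl=((364,96),(308,163)),rl=((318,443),(399,479)),rs=((110,143),),ps=((117,457),)).items():
    P=np.array([F(*q) for q in a]);print(n,P.mean(0).round(4),end=' ')
    if len(P)>1: d=P[1]-P[0];print(np.linalg.norm(d).round(4),np.degrees(np.arctan2(d[1],d[0])),end='')
    print()
c,s=np.cos(np.radians(25)),np.sin(np.radians(25))
def loc(S,y,h): return np.array([c*S-s*h,y,.008+s*S+c*h])
D=dict(red=(0,115,[((174,474),(0,.027,0)),((283,466),(0,-.027,0)),((93,83),(.19,.0335,0)),((245,75),(.19,-.0335,.012)),((215,503),(0,0,.04))]),
 yel=(390,385,[((568,462),(0,-.027,0)),((457,453),(0,.027,0)),((665,72),(.19,-.0335,0)),((513,62),(.19,.0335,.012)),((523,494),(0,0,.04))]))
for n,(o,u0,pts) in D.items():
    def W(p,l):
        q=loc(*l);cc,ss=np.cos(p[2]),np.sin(p[2]);return np.array([p[0]+cc*q[0]-ss*q[1],p[1]+ss*q[0]+cc*q[1],q[2]])
    f=lambda p:np.concatenate([proj(m,W(p,l))-px(U-o,V,u0,150) for (U,V),l in pts])
    r=least_squares(f,[.4,.3 if n=='red' else -.3,0]);print(n,r.x.round(4),np.degrees(r.x[2]),'res',r.fun.round(1));p=r.x
    print('entry',W(p,(.145,0,0)).round(4),'n',W(p,(.145,0,0.05)).round(4), 's120',W(p,(.12,0,0)).round(4))
E
```

```text
pl [0.6007 0.0041] 0.0404 140.4729789218061
rl [ 0.4482 -0.0066] 0.0404 -113.77019425506636
rs [0.5941 0.1083] 
ps [0.4497 0.1037] 
red [0.4402 0.3002 0.0491] 2.8139775254117603 res [ 0.2 -1.1  1.1 -0.6  0.5 -0.1 -1.   1.5 -0.8  0. ]
entry [0.5715 0.3067 0.0693] n [0.5504 0.3056 0.1146] s120 [0.5489 0.3055 0.0587]
yel [ 0.4473 -0.3127 -0.0823] -4.715490602081039 res [-0.4 -0.5 -0.9 -0.7 -0.7  0.4  0.8  1.3  1.2 -0.5]
entry [ 0.5782 -0.3235  0.0693] n [ 0.5572 -0.3217  0.1146] s120 [ 0.5557 -0.3216  0.0587]
```

Request:
send_rows:
  rows:
    - [19, -33.5, -6, 0, 0, -0.107]
    - [19, -33.5, -6, 0, 0, -0.107]
    - [19, -33.5, -6, 0, 0, -0.107]
    - [19, -33.5, -6, 0, 0, -0.107]
    - [19, -33.5, -6, 0, 0, -0.107]
    - [19, -33.5, -6, 0, 0, -0.107]
    - [19, -33.5, -6, 0, 0, -0.107]
    - [19, -33.5, -6, 0, 0, -0.107]
  grip: 94

```text
time: 0.77
tool_pos: [0.3003, 0.2599, 0.1819]
ee_rot: [-3.141, 0.0, 2.008]
wrist_force: [0.2, 0.6, -0.1]
width: 0.0941
finger_force: 0.0
```

Request:
send_rows:
  rows:
    - [19, -33.5, -6, 0, 0, -0.107]
    - [19, -33.5, -6, 0, 0, -0.107]
    - [19, -33.5, -6, 0, 0, -0.107]
    - [19, -33.5, -6, 0, 0, -0.107]
    - [19, -33.5, -6, 0, 0, -0.107]
    - [19, -33.5, -6, 0, 0, -0.107]
    - [19, -33.5, -6, 0, 0, -0.107]
    - [19, -33.5, -6, 0, 0, -0.107]

```text
time: 1.43
tool_pos: [0.4524, -0.0082, 0.1339]
ee_rot: [-3.141, -0.0, 1.151]
wrist_force: [0.1, 0.6, -0.3]
width: 0.0942
finger_force: 0.0
```

```bash
cat > go.py <<'E'
# go.py x y z closing_deg tilt_deg(chute-y rot) : shift mm and rotvec from now
import sys
from h import *
from scipy.spatial.transform import Rotation as Ro
x,y,z,cl,t=map(float,sys.argv[1:6])
o=sensors.get_obs();C=Ro.from_euler('xyz',o['ee_rot'])
best=None
for k in(0,180):
    # closing line cl; tilt about the chute's y axis (=cl direction pointing +y)
    T=Ro.from_rotvec(np.radians(t)*np.array([np.cos(np.radians(cl)),np.sin(np.radians(cl)),0]))*Ro.from_euler('xyz',[np.pi,0,np.radians(cl+90+k)])
    r=(T*C.inv()).as_rotvec()
    print(k,'rot',r.round(4),'N',np.abs(r).max().round(3)/.125)
print('t',o['time'],'shift',((np.array([x,y,z])-o['tool_pos'])*1000).round(1),'w',o['width'],'q',o['joint_positions'].round(2))
E
python3 go.py .448 -.0066 .041 -23.8 0
python3 - <<'E'
from h import *
cv2.imwrite('pics/w1.png',optics.snapshot('wrist')[:,:,::-1])
m=cam('wrist');print(proj(m,np.array([.448,-.0066,.05])))
E
```

```text
0 rot [-0.0002 -0.0003  0.0045] N 0.032
180 rot [-5.0000e-04  3.0000e-04 -3.1371e+00] N 25.096
t 1.4333 shift [ -4.4   1.6 -92.9] w 0.09417370841644172 q [-0.14 -0.09  1.74  0.    1.49  0.28]
[263.6854691  212.13654127]
```

View pics/w1.png

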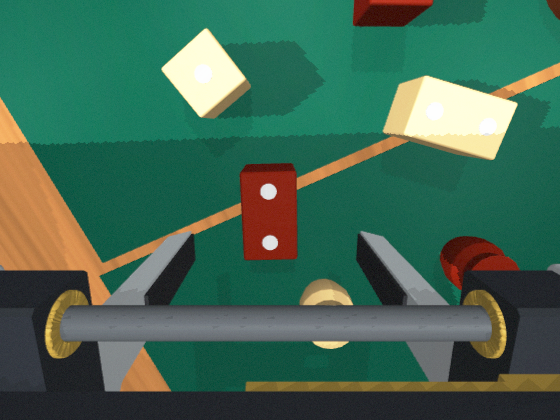

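The wrist view shows red_long squared between the fingers, with inserts at (268,191) and (270,242). It also shows the pale_square insert at (204,74) and the pale_long inserts at (435,111) and (488,126). I'll cast all of these onto z=0.05.

```bash
python3 - <<'E'
from h import *
m=cam('wrist')
for n,a in dict(rl=((268,191),(270,242)),ps=((204,74),),pl=((435,111),(488,126)),psedge=((207,29),(249,82)),pledge=((427,76),(517,103))).items():
    P=np.array([ray(m,q,.05)[:2] for q in a]);print(n,P.mean(0).round(4))
    if len(P)>1:d=P[1]-P[0];print(np.linalg.norm(d).round(4),np.degrees(np.arctan2(d[1],d[0])))
E
python3 go.py .448 -.0066 .041 -23.8 0
```

```text
rl [ 0.45   -0.0117]
0.0398 -112.69910240056775
ps [0.4524 0.0976]
pl [ 0.6021 -0.0028]
0.0397 -39.34161450579351
psedge [0.4724 0.1008]
0.0422 -75.20103029850016
pledge [0.6143 0.0126]
0.0664 -39.81482554941001
0 rot [0.0055 0.0002 0.0133] N 0.104
180 rot [ 4.0000e-04 -8.6000e-03 -3.1283e+00] N 25.024
t 1.4833 shift [ -6.8   7.3 -91.5] w 0.09388773194760372 q [-0.15 -0.09  1.74 -0.01  1.49  0.28]
```

Request:
send_rows:
  rows:
    - [-2, 0, 0, 0, 0, 0]
    - [-2, 0, -10, 0, 0, 0.008]
    - [0, 0, -20, 0, 0, 0]
    - [0, 0, -20, 0, 0, 0]
    - [0, 0, -20, 0, 0, 0]
    - [0, 0, -12, 0, 0, 0]
    - [0, 0, 0, 0, 0, 0]

```text
time: 2.07
tool_pos: [0.4445, -0.0042, 0.0489]
ee_rot: [-3.134, 0.002, 1.168]
wrist_force: [-1.1, 0.3, -0.2]
width: 0.0943
finger_force: 0.0
```

```bash
python3 go.py .448 -.0066 .041 -23.3 0
```

```text
0 rot [-0.0014 -0.0072 -0.0043] N 0.056
180 rot [ 1.1300e-02 -2.2000e-03  3.1372e+00] N 25.096
t 2.0667 shift [ 3.5 -2.4 -7.9] w 0.09431847469338182 q [-0.14 -0.03  1.86  0.    1.32  0.26]
```

Request:
send_rows:
  rows:
    - [3, -2, -8, 0, 0, 0]
    - [0, 0, 0, 0, 0, 0]
    - [0, 0, 0, 0, 0, 0]
    - [0, 0, 0, 0, 0, 0]

```text
time: 2.4
tool_pos: [0.4519, -0.0081, 0.0454]
ee_rot: [3.14, -0.001, 1.165]
wrist_force: [0.6, 0.6, -0.0]
width: 0.0942
finger_force: 0.0
```

Request:
send_rows:
  rows:
    - [0, 0, 0, 0, 0, 0]
    - [0, 0, 0, 0, 0, 0]
    - [0, 0, 0, 0, 0, 0]
    - [0, 0, 0, 0, 0, 0]
    - [0, 0, 0, 0, 0, 0]
    - [0, 0, 0, 0, 0, 0]
    - [0, 0, 0, 0, 0, 0]
    - [0, 0, 0, 0, 0, 0]
  grip: 30

```text
time: 3.07
tool_pos: [0.451, -0.0083, 0.0445]
ee_rot: [-3.141, -0.0, 1.165]
wrist_force: [-0.1, 0.7, 0.5]
width: 0.0437
finger_force: 0.3
```

```bash
python3 go.py .530 .3046 .18 92.8 0
```

```text
0 rot [ 3.0000e-04 -4.0000e-04  2.0258e+00] N 16.208
180 rot [-4.0000e-04 -2.0000e-04 -1.1158e+00] N 8.928
t 3.0667 shift [ 79.  312.9 135.5] w 0.043709498209772005 q [-0.14 -0.01  1.86  0.    1.3   0.26]
```

Request:
send_rows:
  rows:
    - [0, 0, 0, 0, 0, 0]
    - [0, 0, 0, 0, 0, 0]
    - [0, 0, 0, 0, 0, 0]
    - [0, 0, 10, 0, 0, 0]
    - [0, 0, 25, 0, 0, 0]
    - [0, 0, 30, 0, 0, 0]
    - [0, 0, 30, 0, 0, 0]
    - [0, 0, 20, 0, 0, 0]
  grip: 30

```text
time: 3.73
tool_pos: [0.4522, -0.0085, 0.1633]
ee_rot: [3.137, -0.001, 1.165]
wrist_force: [1.2, -0.4, -1.3]
width: 0.0417
finger_force: 30.0
```

Request:
send_rows:
  rows:
    - [9, 34.7, 2, 0, 0, -0.124]
    - [9, 34.7, 2, 0, 0, -0.124]
    - [9, 34.7, 2, 0, 0, -0.124]
    - [9, 34.7, 2, 0, 0, -0.124]
    - [9, 34.7, 2, 0, 0, -0.124]
    - [9, 34.7, 2, 0, 0, -0.124]
    - [9, 34.7, 2, 0, 0, -0.124]
    - [9, 34.7, 2, 0, 0, -0.124]

```text
time: 4.4
tool_pos: [0.5208, 0.2593, 0.1756]
ee_rot: [3.141, -0.001, 0.208]
wrist_force: [1.3, -0.2, -0.6]
width: 0.0422
finger_force: 30.0
```

Request:
send_rows:
  rows:
    - [7, 34.7, 2, 0, 0, -0.124]
    - [0, 0, 0, 0.005, -0.109, 0]
    - [0, 0, 0, 0.005, -0.109, 0]
    - [0, 0, 0, 0.005, -0.109, 0]
    - [0, 0, 0, 0.005, -0.109, 0]
    - [0, 0, 0, 0, 0, 0]
    - [0, 0, 0, 0, 0, 0]
    - [0, 0, 0, 0, 0, 0]

```text
time: 5.07
tool_pos: [0.5286, 0.2925, 0.1786]
ee_rot: [3.122, -0.437, 0.094]
wrist_force: [-0.8, -0.3, -0.7]
width: 0.0418
finger_force: 30.0
```

```bash
python3 go.py .530 .3046 .1025 92.8 -25
python3 - <<'E'
from h import *
m=cam('wrist');cv2.imwrite('pics/w2.png',optics.snapshot('wrist')[:,:,::-1])
E
```

```text
0 rot [-1.3098 -0.0632  2.8099] N 22.48
180 rot [ 0.0177  0.0015 -0.0367] N 0.296
t 5.0667 shift [  1.4  12.1 -76.1] w 0.041846237127037646 q [ 0.51 -0.03  1.65 -0.21  1.13  2.05]
```

View pics/w2.png

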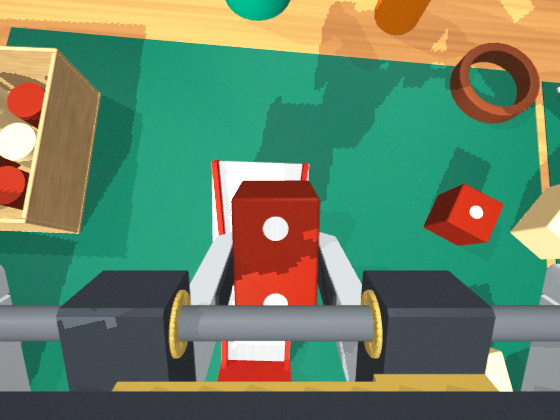

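The wrist view shows red_long held square over the red chute. The chute's top-end wall tips are at about (216,162) and (308,166), and the floor/stop line runs from (226,361) to (290,361). I'll check these against the model and take the correction.

```bash
cat >> h.py <<'E'
def chute(n):
    return dict(red=(.4402,.3002,.0491),yel=(.4473,-.3127,-.0823))[n]
def W(p,S,y,h):
    c,s=np.cos(np.radians(25)),np.sin(np.radians(25));q=np.array([c*S-s*h,y,.008+s*S+c*h]);a,b=np.cos(p[2]),np.sin(p[2])
    return np.array([p[0]+a*q[0]-b*q[1],p[1]+b*q[0]+a*q[1],q[2]])
E
python3 - <<'E'
from h import *
m=cam('wrist');p=chute('red')
for a in((.19,.0335,.012),(.19,-.0335,.012),(0,.027,0),(0,-.027,0)):print(a,proj(m,W(p,*a)).round(1))
E
python3 go.py .530 .3046 .1025 92.8 -25
```

```text
(0.19, 0.0335, 0.012) [219.3 161.7]
(0.19, -0.0335, 0.012) [303.9 165. ]
(0, 0.027, 0) [228.3 358. ]
(0, -0.027, 0) [284.3 359.9]
0 rot [-1.3116 -0.0634  2.8099] N 22.48
180 rot [ 0.0172  0.0025 -0.036 ] N 0.288
t 5.1167 shift [  0.7  12.  -76.5] w 0.04219627687152465 q [ 0.51 -0.03  1.65 -0.21  1.13  2.05]
```

Request:
send_rows:
  rows:
    - [0, 11, 0, 0.017, 0.002, -0.036]
    - [0, 0, -16, 0, 0, 0]
    - [0, 0, -20, 0, 0, 0]
    - [0, 0, -18, 0, 0, 0]
    - [0, 0, -10, 0, 0, 0]
    - [0, 0, 0, 0, 0, 0]
    - [0, 0, 0, 0, 0, 0]
    - [0, 0, 0, 0, 0, 0]

```text
time: 5.78
tool_pos: [0.5291, 0.3037, 0.1149]
ee_rot: [3.141, -0.438, 0.049]
wrist_force: [-0.4, 0.1, 0.0]
width: 0.0416
finger_force: 30.0
```

```bash
python3 go.py .530 .3046 .1025 92.8 -25
```

```text
0 rot [-1.328  -0.0647  2.8458] N 22.768
180 rot [ 0.0003  0.0015 -0.0004] N 0.008
t 5.7833 shift [  0.9   0.9 -12.4] w 0.04158895442185245 q [ 0.53  0.03  1.72 -0.24  1.    2.14]
```

Request:
send_rows:
  rows:
    - [0, 0, -6, 0, 0, 0]
    - [0, 0, -5, 0, 0, 0]
    - [0, 0, -2, 0, 0, 0]
    - [0, 0, 0, 0, 0, 0]
    - [0, 0, 0, 0, 0, 0]
    - [0, 0, 0, 0, 0, 0]

```text
time: 6.28
tool_pos: [0.5276, 0.3033, 0.1001]
ee_rot: [3.14, -0.436, 0.051]
wrist_force: [0.3, 0.5, -1.3]
width: 0.0418
finger_force: 30.0
```

Close to the floor with no contact force. Releasing here.

Request:
send_rows:
  rows:
    - [0, 0, 0, 0, 0, 0]
    - [0, 0, 0, 0, 0, 0]
    - [0, 0, 0, 0, 0, 0]
    - [0, 0, 0, 0, 0, 0]
    - [0, 0, 0, 0, 0, 0]
    - [0, 0, 0, 0, 0, 0]
    - [0, 0, 0, 0, 0, 0]
    - [0, 0, 0, 0, 0, 0]
  grip: 90

```text
time: 6.95
tool_pos: [0.5276, 0.3032, 0.0999]
ee_rot: [3.14, -0.435, 0.051]
wrist_force: [-0.6, 1.0, 0.3]
width: 0.0895
finger_force: 0.0
```

Request:
send_rows:
  rows:
    - [-8, 0, 18, 0, 0, 0]
    - [-10, 0, 22, 0, 0, 0]
    - [-10, 0, 22, 0, 0, 0]
    - [-6, 0, 12, 0, 0, 0]
    - [0, 0, 0, 0, 0.1, 0]
    - [0, 0, 0, 0, 0.1, 0]
    - [0, 0, 0, 0, 0, 0]

```text
time: 7.53
tool_pos: [0.4964, 0.3034, 0.1756]
ee_rot: [-3.132, -0.237, 0.045]
wrist_force: [0.4, -0.0, 0.2]
width: 0.09
finger_force: 0.0
```

```bash
python3 go.py .5941 .1083 .10 63 0
python3 - <<'E'
from h import *
m=cam('wrist');a=optics.snapshot('wrist')[:,:,::-1];b=optics.snapshot('top')[150:265,120:270,::-1]
cv2.imwrite('pics/w3.png',np.hstack([cv2.resize(a,(480,360)),cv2.resize(b,(313,360)[:2])]))
E
```

```text
0 rot [-0.3169  0.0547  2.6081] N 20.864
180 rot [ 0.0408  0.2364 -0.515 ] N 4.12
t 7.5333 shift [  97.7 -195.1  -75.6] w 0.08996193679975231 q [ 0.5   0.03  1.56 -0.1   1.34  2.04]
```

View pics/w3.png

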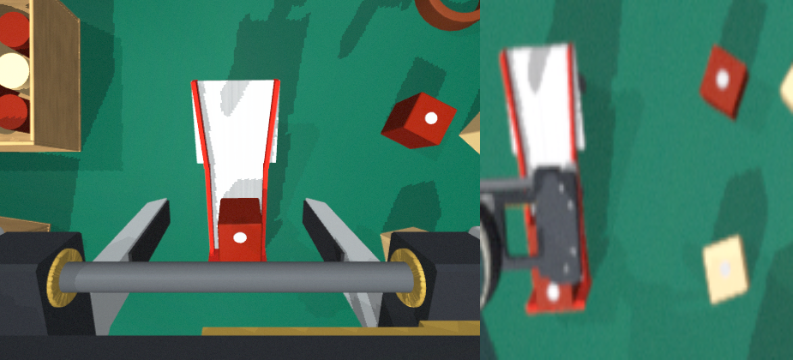

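red_long slid down to the stop and is lengthwise (wrist view (240,238), top view at the stop). Next is red_square.

Request:
send_rows:
  rows:
    - [14, -28, -8, 0.006, 0.034, -0.074]
    - [14, -28, -8, 0.006, 0.034, -0.074]
    - [14, -28, -8, 0.006, 0.034, -0.074]
    - [14, -28, -8, 0.006, 0.034, -0.074]
    - [14, -28, -8, 0.006, 0.034, -0.074]
    - [14, -28, -8, 0.006, 0.034, -0.074]
    - [14, -28, -8, 0.006, 0.034, -0.074]
    - [0, 0, 0, 0, 0, 0]
  grip: 75

```text
time: 8.3
tool_pos: [0.5923, 0.1018, 0.1144]
ee_rot: [3.136, 0.004, -0.48]
wrist_force: [-0.4, 0.6, -2.0]
width: 0.0748
finger_force: 0.0
```

Request:
send_rows:
  rows:
    - [0, 0, 0, 0, 0, 0]
    - [0, 0, 0, 0, 0, 0]
    - [0, 0, 0, 0, 0, 0]

```text
time: 8.55
tool_pos: [0.5907, 0.1086, 0.1182]
ee_rot: [3.141, 0.003, -0.47]
wrist_force: [-0.6, -0.2, 0.4]
width: 0.075
finger_force: 0.0
```

```bash
python3 go.py .5941 .1083 .042 63 0
python3 - <<'E'
from h import *
m=cam('wrist');im=optics.snapshot('wrist')[:,:,::-1]
print(proj(m,np.array([.5941,.1083,.05])))
cv2.imwrite('pics/w4.png',im)
E
```

```text
0 rot [ 4.0000e-03 -1.8000e-03  3.1405e+00] N 25.128
180 rot [-0.0011 -0.0025 -0.0011] N 0.024
t 8.55 shift [  3.4  -0.3 -76.2] w 0.07497992834309906 q [0.09 0.25 1.41 0.   1.49 2.13]
[272.55670197 218.69185578]
```

View pics/w4.png

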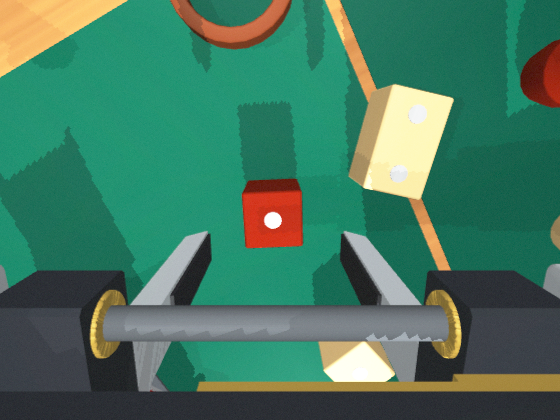

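The red_square insert is at (273,220), against a predicted (272.6,218.7), and the foot is squared to the jaws. Descending and gripping.

Request:
send_rows:
  rows:
    - [3, 0, -12, 0, 0, 0]
    - [0, 0, -20, 0, 0, 0]
    - [0, 0, -20, 0, 0, 0]
    - [0, 0, -15, 0, 0, 0]
    - [0, 0, -7, 0, 0, 0]
    - [0, 0, 0, 0, 0, 0]
    - [0, 0, 0, 0, 0, 0]
    - [0, 0, 0, 0, 0, 0]

```text
time: 9.27
tool_pos: [0.5954, 0.1076, 0.0452]
ee_rot: [-3.141, 0.001, -0.472]
wrist_force: [0.3, 0.5, 0.3]
width: 0.075
finger_force: 0.0
```

Request:
send_rows:
  rows:
    - [0, 0, 0, 0, 0, 0]
    - [0, 0, 0, 0, 0, 0]
    - [0, 0, 0, 0, 0, 0]
    - [0, 0, 0, 0, 0, 0]
    - [0, 0, 0, 0, 0, 0]
    - [0, 0, 0, 0, 0, 0]
    - [0, 0, 0, 0, 0, 0]
    - [0, 0, 0, 0, 0, 0]
  grip: 30

```text
time: 9.93
tool_pos: [0.5948, 0.1072, 0.0442]
ee_rot: [3.141, 0.003, -0.472]
wrist_force: [-0.3, -0.2, 1.3]
width: 0.0417
finger_force: 29.8
```

Request:
send_rows:
  rows:
    - [0, 0, 15, 0, 0, 0]
    - [0, 0, 30, 0, 0, 0]
    - [0, 0, 35, 0, 0, 0]
    - [0, 10, 30, 0, 0, 0.02]
    - [-9, 30, 15, 0, 0, 0.1]
    - [-12, 38, 2, 0, 0, 0.1]
    - [-12, 38, 2, 0, 0, 0.1]
    - [-12, 38, 2, 0, 0, 0.1]

```text
time: 10.6
tool_pos: [0.5491, 0.2624, 0.1754]
ee_rot: [3.141, 0.003, -0.049]
wrist_force: [0.2, -0.4, -1.0]
width: 0.0423
finger_force: 29.8
```

Request:
send_rows:
  rows:
    - [-11, 38, 0, 0, 0, 0.1]
    - [0, 5, 0, 0, -0.05, 0]
    - [0, 0, 0, 0.005, -0.109, 0]
    - [0, 0, 0, 0.005, -0.109, 0]
    - [0, 0, 0, 0.005, -0.109, 0]
    - [0, 0, 0, 0.005, -0.06, 0]
    - [0, 0, 0, 0, 0, 0]
    - [0, 0, 0, 0, 0, 0]

```text
time: 11.27
tool_pos: [0.5375, 0.3042, 0.1743]
ee_rot: [3.14, -0.432, 0.048]
wrist_force: [-0.8, 0.3, -0.3]
width: 0.0419
finger_force: 29.8
```

```bash
python3 go.py .5383 .305 .105 92.8 -25
```

```text
0 rot [ 1.3197  0.061  -2.8497] N 22.8
180 rot [ 0.002  -0.0044  0.0015] N 0.032
t 11.2667 shift [  0.8   0.8 -69.3] w 0.04190722549512057 q [ 0.53  0.01  1.62 -0.22  1.13  2.1 ]
```

Request:
send_rows:
  rows:
    - [1, 1, -12, 0, 0, 0]
    - [0, 0, -18, 0, 0, 0]
    - [0, 0, -18, 0, 0, 0]
    - [0, 0, -12, 0, 0, 0]
    - [0, 0, -7, 0, 0, 0]
    - [0, 0, -3, 0, 0, 0]
    - [0, 0, 0, 0, 0, 0]
    - [0, 0, 0, 0, 0, 0]

```text
time: 11.93
tool_pos: [0.5404, 0.3055, 0.1057]
ee_rot: [3.141, -0.435, 0.046]
wrist_force: [1.1, -0.3, -0.6]
width: 0.042
finger_force: 29.8
```

Request:
send_rows:
  rows:
    - [0, 0, 0, 0, 0, 0]
    - [0, 0, 0, 0, 0, 0]
    - [0, 0, 0, 0, 0, 0]
    - [0, 0, 0, 0, 0, 0]
    - [0, 0, 0, 0, 0, 0]
    - [0, 0, 0, 0, 0, 0]
    - [0, 0, 0, 0, 0, 0]
    - [0, 0, 0, 0, 0, 0]
  grip: 90

```text
time: 12.6
tool_pos: [0.5396, 0.3052, 0.1049]
ee_rot: [3.14, -0.434, 0.047]
wrist_force: [0.1, -0.4, -0.1]
width: 0.0889
finger_force: 0.0
```

Request:
send_rows:
  rows:
    - [-8, 0, 18, 0, 0, 0]
    - [-10, 0, 22, 0, 0, 0]
    - [-10, 0, 22, 0, 0, 0]
    - [-6, 0, 12, 0, 0, 0]
    - [0, -10, 0, 0, 0.1, 0]
    - [0, -20, 0, 0, 0.1, 0]
    - [0, -30, 0, 0, 0.1, 0]
    - [0, -35, 0, 0, 0.1, 0]

```text
time: 13.27
tool_pos: [0.5055, 0.2106, 0.1803]
ee_rot: [-3.122, -0.033, 0.046]
wrist_force: [1.6, -1.2, 0.0]
width: 0.0902
finger_force: 0.0
```

```bash
python3 go.py .6007 .0041 .12 50.6 0
python3 - <<'E'
from h import *
b=optics.snapshot('top')[150:265,110:360,::-1]
cv2.imwrite('pics/t5.png',cv2.resize(b,None,fx=3.2,fy=3.2,interpolation=2))
E
```

```text
0 rot [-0.0477 -0.0104  2.4074] N 19.256
180 rot [-0.0083  0.0379 -0.7338] N 5.872
t 13.2667 shift [  95.2 -206.5  -60.3] w 0.09019062097571834 q [0.28 0.07 1.49 0.01 1.55 1.81]
```

View pics/t5.png

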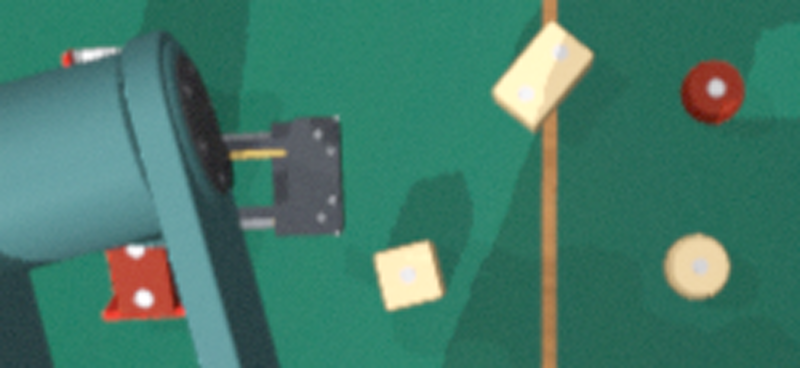

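Red_long is at the stop and the rest is undisturbed; the arm hides red_square, so I'll check it later. Moving to pale_long.

Request:
send_rows:
  rows:
    - [13.5, -29, -8, -0.001, 0.005, -0.105]
    - [13.5, -29, -8, -0.001, 0.005, -0.105]
    - [13.5, -29, -8, -0.001, 0.005, -0.105]
    - [13.5, -29, -8, -0.001, 0.005, -0.105]
    - [13.5, -29, -8, -0.001, 0.005, -0.105]
    - [13.5, -29, -8, -0.001, 0.005, -0.105]
    - [13.5, -29, -8, -0.001, 0.005, -0.105]
    - [0, 0, 0, 0, 0, 0]
  grip: 75

```text
time: 13.98
tool_pos: [0.601, 0.002, 0.1203]
ee_rot: [3.137, -0.005, -0.701]
wrist_force: [-1.1, 0.5, -0.2]
width: 0.0752
finger_force: 0.0
```

Request:
send_rows:
  rows:
    - [0, 0, 0, 0, 0, 0]
    - [0, 0, 0, 0, 0, 0]
    - [0, 0, 0, 0, 0, 0]

```text
time: 14.23
tool_pos: [0.6, 0.0083, 0.1234]
ee_rot: [-3.141, -0.005, -0.69]
wrist_force: [0.1, -0.1, 0.0]
width: 0.0748
finger_force: 0.0
```

```bash
python3 go.py .6007 .0041 .0445 50.6 0
python3 - <<'E'
from h import *
m=cam('wrist');im=optics.snapshot('wrist')[:,:,::-1]
cv2.imwrite('pics/w6.png',im)
print(proj(m,np.array([.6007,.0041,.05])))
t=cam('top');T=optics.snapshot('top')[:,:,::-1];cv2.imwrite('pics/t6.png',cv2.resize(T[150:265,110:200],None,fx=5,fy=5))
hs=cv2.cvtColor(np.ascontiguousarray(im),cv2.COLOR_BGR2HSV)
k=((hs[...,1]<50)&(hs[...,2]>190)).astype(np.uint8);k[:120]=0;k[290:]=0
n,l,s,c=cv2.connectedComponentsWithStats(k)
for i in range(1,n):
    if 60<s[i,4]<700:print(s[i],c[i],ray(m,c[i],.05).round(4))
E
```

```text
0 rot [ 0.006  -0.0043 -3.139 ] N 25.112
180 rot [0.0027 0.0038 0.0026] N 0.032
t 14.2333 shift [  0.7  -4.2 -78.9] w 0.07476018333633395 q [-0.08  0.24  1.41 -0.    1.49  2.18]
[278.15849832 217.38772914]
[251 215  21  49 567] [258.10229277 245.19047619] [0.5937 0.029  0.05  ]
[270 237  18  17 236] [278.30932203 245.25      ] [0.5842 0.0175 0.05  ]
[514 260  18  15 202] [522.66831683 266.69306931] [ 0.4547 -0.1124  0.05  ]
```

View pics/t6.png

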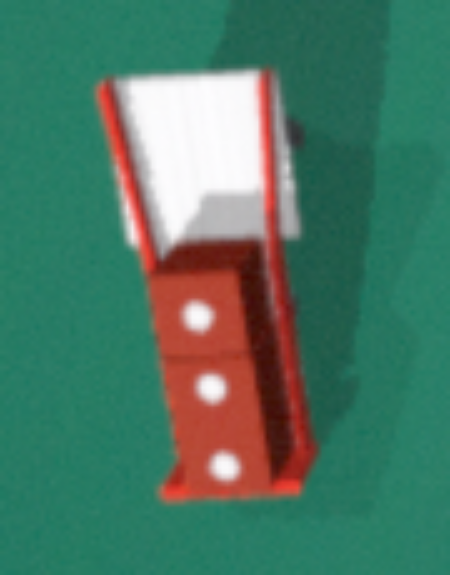

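Both red feet are seated in line, square directly behind oblong. Pale_long's near insert at (278,245) fits the prediction. Descending and gripping.

Request:
send_rows:
  rows:
    - [0.5, -4, -12, 0, 0, 0]
    - [0, 0, -20, 0, 0, 0]
    - [0, 0, -20, 0, 0, 0]
    - [0, 0, -17, 0, 0, 0]
    - [0, 0, -9, 0, 0, 0]
    - [0, 0, 0, 0, 0, 0]
    - [0, 0, 0, 0, 0, 0]
    - [0, 0, 0, 0, 0, 0]

```text
time: 15.0
tool_pos: [0.6014, 0.0033, 0.0461]
ee_rot: [-3.141, -0.006, -0.692]
wrist_force: [-0.3, -0.3, 0.4]
width: 0.0751
finger_force: 0.0
```

Request:
send_rows:
  rows:
    - [0, 0, 0, 0, 0, 0]
    - [0, 0, 0, 0, 0, 0]
    - [0, 0, 0, 0, 0, 0]
    - [0, 0, 0, 0, 0, 0]
    - [0, 0, 0, 0, 0, 0]
    - [0, 0, 0, 0, 0, 0]
    - [0, 0, 0, 0, 0, 0]
    - [0, 0, 0, 0, 0, 0]
  grip: 30

```text
time: 15.67
tool_pos: [0.6008, 0.0032, 0.0452]
ee_rot: [-3.142, -0.005, -0.692]
wrist_force: [1.6, -0.2, 1.3]
width: 0.042
finger_force: 30.0
```

Request:
send_rows:
  rows:
    - [0, 0, 15, 0, 0, 0]
    - [0, 0, 30, 0, 0, 0]
    - [0, 0, 35, 0, 0, 0]
    - [0, 0, 35, 0, 0, 0]
    - [0, -20, 20, 0, 0, 0.02]
    - [-7, -36, 0, 0, 0, 0.065]
    - [-7, -37, 0, 0, 0, 0.075]
    - [-7, -37, 0, 0, 0, 0.075]

```text
time: 16.33
tool_pos: [0.5793, -0.1277, 0.1803]
ee_rot: [3.141, -0.005, -0.452]
wrist_force: [0.9, 0.2, -1.8]
width: 0.0416
finger_force: 30.0
```

Request:
send_rows:
  rows:
    - [-9, -37, 0, 0, 0, 0.075]
    - [-9, -37, 0, 0, 0, 0.075]
    - [-9, -37, 0, 0, 0, 0.075]
    - [-9, -37, 0, 0, 0, 0.075]
    - [-8, -37, 0, 0, 0, 0.075]
    - [0, -8, 0, 0, 0, 0]
    - [0, 0, 0, -0.009, -0.109, 0]
    - [0, 0, 0, -0.009, -0.109, 0]

```text
time: 17.0
tool_pos: [0.5365, -0.3208, 0.178]
ee_rot: [-3.14, -0.225, -0.084]
wrist_force: [0.2, 0.0, -0.6]
width: 0.0417
finger_force: 30.0
```

Request:
send_rows:
  rows:
    - [0, 0, 0, -0.009, -0.109, 0]
    - [0, 0, 0, -0.009, -0.109, 0]
    - [0, 0, 0, 0, 0, 0]
    - [0, 0, 0, 0, 0, 0]
    - [0, 0, 0, 0, 0, 0]
    - [0, 0, 0, 0, 0, 0]

```text
time: 17.5
tool_pos: [0.5373, -0.3203, 0.1816]
ee_rot: [3.139, -0.443, -0.08]
wrist_force: [0.0, -0.6, -0.8]
width: 0.0419
finger_force: 30.0
```

```bash
python3 go.py .5359 -.320 .1013 85.3 -25
python3 - <<'E'
from h import *
m=cam('wrist');p=chute('yel');im=optics.snapshot('wrist')[:,:,::-1]
cv2.imwrite('pics/w7.png',im)
for a in((.19,.0335,.012),(.19,-.0335,.012),(0,.027,0),(0,-.027,0)):print(a,proj(m,W(p,*a)).round(1))
E
```

```text
0 rot [-1.3314  0.112   2.8416] N 22.736
180 rot [ 0.0026  0.0062 -0.0007] N 0.048
t 17.5 shift [ -1.4   0.3 -80.3] w 0.041859267628898966 q [-0.77  0.01  1.61  0.3   1.18  0.81]
(0.19, 0.0335, 0.012) [232.5 167.6]
(0.19, -0.0335, 0.012) [316.3 167.7]
(0, 0.027, 0) [246.4 361.7]
(0, -0.027, 0) [302.1 361.7]
```

View pics/w7.png

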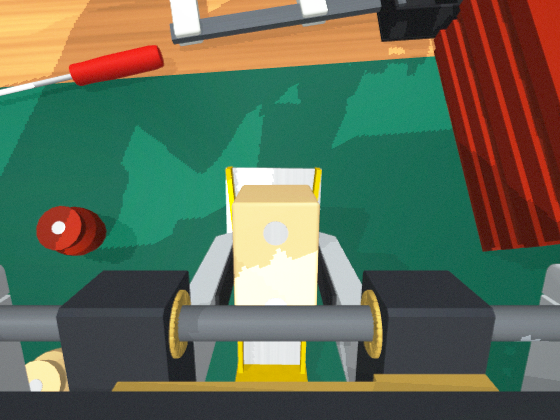

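The yellow wall tips at about (232,168) and (317,168) match the prediction. Lowering and releasing.

Request:
send_rows:
  rows:
    - [-1, 0, -14, 0, 0, 0]
    - [0, 0, -20, 0, 0, 0]
    - [0, 0, -20, 0, 0, 0]
    - [0, 0, -14, 0, 0, 0]
    - [0, 0, -7, 0, 0, 0]
    - [0, 0, -4, 0, 0, 0]
    - [0, 0, 0, 0, 0, 0]
    - [0, 0, 0, 0, 0, 0]

```text
time: 18.22
tool_pos: [0.5356, -0.3203, 0.1021]
ee_rot: [3.14, -0.443, -0.081]
wrist_force: [0.5, -0.8, -0.9]
width: 0.0421
finger_force: 30.0
```

Request:
send_rows:
  rows:
    - [0, 0, 0, 0, 0, 0]
    - [0, 0, 0, 0, 0, 0]
    - [0, 0, 0, 0, 0, 0]
    - [0, 0, 0, 0, 0, 0]
    - [0, 0, 0, 0, 0, 0]
    - [0, 0, 0, 0, 0, 0]
    - [0, 0, 0, 0, 0, 0]
    - [0, 0, 0, 0, 0, 0]
  grip: 90

```text
time: 18.88
tool_pos: [0.5346, -0.3198, 0.1009]
ee_rot: [3.141, -0.442, -0.082]
wrist_force: [-0.9, 1.3, 0.4]
width: 0.0892
finger_force: 0.0
```

Request:
send_rows:
  rows:
    - [-8, 0, 18, 0, 0, 0]
    - [-10, 0, 22, 0, 0, 0]
    - [-10, 0, 22, 0, 0, 0]
    - [-6, 0, 12, 0, 0, 0]
    - [0, 10, 0, 0, 0.1, 0]
    - [0, 20, 0, 0, 0.1, 0]
    - [0, 30, 0, 0, 0.1, 0]
    - [0, 35, 0, 0, 0.1, 0]

```text
time: 19.55
tool_pos: [0.5005, -0.2254, 0.1763]
ee_rot: [3.106, -0.041, -0.078]
wrist_force: [1.0, 0.6, -0.1]
width: 0.0899
finger_force: 0.0
```

```bash
python3 go.py .4497 .1037 .12 104.6 0;python3 go.py .4497 .1037 .12 14.6 0
```

```text
0 rot [ 0.0623 -0.045  -2.8075] N 22.456
180 rot [0.0318 0.044  0.3331] N 2.664
t 19.55 shift [-50.8 329.1 -56.3] w 0.08992553748374049 q [-0.52  0.07  1.5  -0.01  1.52  1.13]
0 rot [-0.01    0.0623  1.9034] N 15.224
180 rot [ 0.0569  0.0092 -1.2373] N 9.896
t 19.55 shift [-50.8 329.1 -56.3] w 0.08992553748374049 q [-0.52  0.07  1.5  -0.01  1.52  1.13]
```

Request:
send_rows:
  rows:
    - [-5, 33, -5, 0.003, 0.004, 0.033]
    - [-5, 33, -5, 0.003, 0.004, 0.033]
    - [-5, 33, -5, 0.003, 0.004, 0.033]
    - [-5, 33, -5, 0.003, 0.004, 0.033]
    - [-5, 33, -5, 0.003, 0.004, 0.033]
    - [-5, 33, -6, 0.003, 0.004, 0.033]
    - [-5, 33, -6, 0.003, 0.004, 0.033]
    - [-5, 33, -6, 0.003, 0.004, 0.033]
  grip: 75

```text
time: 20.22
tool_pos: [0.4602, 0.0408, 0.1318]
ee_rot: [3.135, -0.013, 0.191]
wrist_force: [0.4, 0.2, -1.0]
width: 0.075
finger_force: 0.0
```

Request:
send_rows:
  rows:
    - [-5, 33, -6, 0.003, 0.004, 0.033]
    - [-5, 25, -6, 0.003, 0.004, 0.033]
    - [0, 0, 0, 0, 0, 0]
    - [0, 0, 0, 0, 0, 0]
    - [0, 0, 0, 0, 0, 0]
    - [0, 0, 0, 0, 0, 0]

```text
time: 20.72
tool_pos: [0.4512, 0.0963, 0.1203]
ee_rot: [-3.141, -0.007, 0.253]
wrist_force: [0.4, 0.6, -0.1]
width: 0.0748
finger_force: 0.0
```

```bash
python3 go.py .4497 .1037 .0445 104.6 0
python3 - <<'E'
from h import *
m=cam('wrist');im=optics.snapshot('wrist')[:,:,::-1]
print(proj(m,np.array([.4497,.1037,.05])))
b=optics.snapshot('top')[150:265,385:465,::-1]
cv2.imwrite('pics/w8.png',np.hstack([cv2.resize(im,(533,400)),cv2.resize(b,(266,400))]))
E
```

```text
0 rot [ 1.0300e-02  3.0000e-03 -3.1401e+00] N 25.12
180 rot [-0.0019  0.0065  0.0015] N 0.056
t 20.7167 shift [ -1.5   7.4 -75.8] w 0.0748299294267774 q [ 0.09 -0.07  1.75  0.    1.45  1.4 ]
[264.68925186 221.97294971]
```

View pics/w8.png

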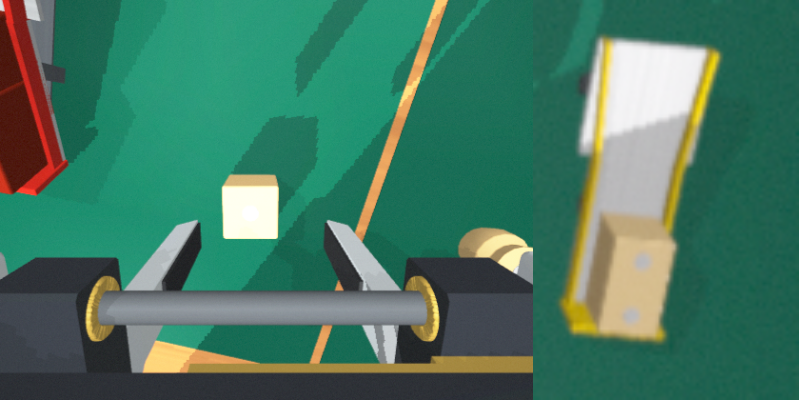

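Pale_long is at the stop in the yellow chute. The pale_square insert is at about (263,223), against a predicted (265,222). Descending and gripping.

Request:
send_rows:
  rows:
    - [-1.5, 8, -4, 0, 0.006, 0]
    - [0, 0, -20, 0, 0, 0]
    - [0, 0, -22, 0, 0, 0]
    - [0, 0, -20, 0, 0, 0]
    - [0, 0, -9, 0, 0, 0]
    - [0, 0, 0, 0, 0, 0]
    - [0, 0, 0, 0, 0, 0]
    - [0, 0, 0, 0, 0, 0]

```text
time: 21.48
tool_pos: [0.4502, 0.1053, 0.0462]
ee_rot: [-3.139, -0.002, 0.255]
wrist_force: [0.2, -0.1, -0.1]
width: 0.0752
finger_force: 0.0
```

Request:
send_rows:
  rows:
    - [0, 0, 0, 0, 0, 0]
    - [0, 0, 0, 0, 0, 0]
    - [0, 0, 0, 0, 0, 0]
    - [0, 0, 0, 0, 0, 0]
    - [0, 0, 0, 0, 0, 0]
    - [0, 0, 0, 0, 0, 0]
    - [0, 0, 0, 0, 0, 0]
    - [0, 0, 0, 0, 0, 0]
  grip: 30

```text
time: 22.15
tool_pos: [0.4492, 0.1052, 0.0451]
ee_rot: [-3.139, -0.0, 0.255]
wrist_force: [-0.8, 0.1, 1.1]
width: 0.0415
finger_force: 30.0
```

Request:
send_rows:
  rows:
    - [0, 0, 15, 0, 0, 0]
    - [0, 0, 30, 0, 0, 0]
    - [0, 0, 35, 0, 0, 0]
    - [0, 0, 35, 0, 0, 0]
    - [4, -20, 20, 0, 0, 0]
    - [8, -34, 0, 0, 0, -0.03]
    - [8, -38, 0, 0, 0, -0.03]
    - [8, -38, 0, 0, 0, -0.03]

```text
time: 22.82
tool_pos: [0.4774, -0.0258, 0.1805]
ee_rot: [-3.14, -0.002, 0.165]
wrist_force: [0.4, 1.0, -1.0]
width: 0.042
finger_force: 30.0
```

Request:
send_rows:
  rows:
    - [9, -38, 0, 0, 0, -0.03]
    - [9, -38, 0, 0, 0, -0.03]
    - [9, -38, 0, 0, 0, -0.03]
    - [9, -38, 0, 0, 0, -0.03]
    - [9, -38, 0, 0, 0, -0.03]
    - [9, -38, 0, 0, 0, -0.03]
    - [9, -38, 0, 0, 0, -0.03]
    - [4, -30, 0, 0, 0, -0.035]

```text
time: 23.48
tool_pos: [0.5442, -0.3236, 0.1787]
ee_rot: [-3.139, 0.001, -0.083]
wrist_force: [-0.7, -0.1, 0.3]
width: 0.0417
finger_force: 30.0
```

Request:
send_rows:
  rows:
    - [0, 0, 0, -0.009, -0.108, 0]
    - [0, 0, 0, -0.009, -0.108, 0]
    - [0, 0, 0, -0.009, -0.108, 0]
    - [0, 0, 0, -0.009, -0.108, 0]
    - [0, 0, 0, 0, 0, 0]
    - [0, 0, 0, 0, 0, 0]
    - [0, 0, 0, 0, 0, 0]
    - [0, 0, 0, 0, 0, 0]

```text
time: 24.15
tool_pos: [0.5457, -0.3214, 0.1817]
ee_rot: [3.14, -0.435, -0.078]
wrist_force: [0.4, -0.2, -0.9]
width: 0.0412
finger_force: 30.0
```

```bash
python3 go.py .5449 -.3208 .1055 85.3 -25
```

```text
0 rot [-1.3195  0.1075  2.8448] N 22.76
180 rot [ 0.0009 -0.0017 -0.0037] N 0.032
t 24.15 shift [ -0.8   0.6 -76.2] w 0.04119394760957841 q [-0.76  0.04  1.58  0.29  1.19  0.83]
```

Request:
send_rows:
  rows:
    - [-1, 0.5, -12, 0, 0, 0]
    - [0, 0, -20, 0, 0, 0]
    - [0, 0, -20, 0, 0, 0]
    - [0, 0, -13, 0, 0, 0]
    - [0, 0, -7, 0, 0, 0]
    - [0, 0, -3, 0, 0, 0]
    - [0, 0, 0, 0, 0, 0]
    - [0, 0, 0, 0, 0, 0]

```text
time: 24.82
tool_pos: [0.5439, -0.3207, 0.1059]
ee_rot: [3.141, -0.435, -0.079]
wrist_force: [0.5, 1.1, 0.3]
width: 0.0419
finger_force: 30.0
```

Request:
send_rows:
  rows:
    - [0, 0, 0, 0, 0, 0]
    - [0, 0, 0, 0, 0, 0]
    - [0, 0, 0, 0, 0, 0]
    - [0, 0, 0, 0, 0, 0]
    - [0, 0, 0, 0, 0, 0]
    - [0, 0, 0, 0, 0, 0]
    - [0, 0, 0, 0, 0, 0]
    - [0, 0, 0, 0, 0, 0]
  grip: 90

```text
time: 25.48
tool_pos: [0.5431, -0.3203, 0.1049]
ee_rot: [-3.141, -0.434, -0.08]
wrist_force: [-0.5, -0.2, -0.2]
width: 0.0892
finger_force: 0.0
```

Request:
send_rows:
  rows:
    - [-8, 0, 18, 0, 0, 0]
    - [-10, 0, 22, 0, 0, 0]
    - [-10, 0, 22, 0, 0, 0]
    - [-6, 0, 12, 0, 0, 0]
    - [0, 10, 5, 0, 0.1, 0]
    - [0, 25, 5, 0, 0.1, 0]
    - [0, 35, 5, 0, 0.1, 0]
    - [0, 38, 5, 0, 0.1, 0]

```text
time: 26.15
tool_pos: [0.5089, -0.2125, 0.2005]
ee_rot: [3.109, -0.033, -0.076]
wrist_force: [1.2, -0.0, 0.5]
width: 0.0898
finger_force: 0.0
```

Request:
send_rows:
  rows:
    - [0, 38, 5, 0, 0, 0]
    - [0, 38, 5, 0, 0, 0]
    - [0, 38, 5, 0, 0, 0]
    - [0, 38, 0, 0, 0, 0]
    - [0, 38, 0, 0, 0, 0]
    - [0, 0, 0, 0, 0, 0]
    - [0, 0, 0, 0, 0, 0]
    - [0, 0, 0, 0, 0, 0]

```text
time: 26.82
tool_pos: [0.5091, -0.0226, 0.2138]
ee_rot: [3.111, -0.035, -0.072]
wrist_force: [0.4, -0.0, -0.3]
width: 0.0899
finger_force: 0.0
```

```bash
python3 - <<'E'
from h import *
im=optics.snapshot('top')[:,:,::-1];m=cam('top')
cv2.imwrite('pics/t9.png',np.hstack([cv2.resize(im[150:265,115:195],(313,450),interpolation=2),cv2.resize(im[150:265,385:465],(313,450),interpolation=2)]))
cv2.imwrite('pics/full.png',im)
for n in('red','yel'):
    p=chute(n);print(n,[(proj(m,W(p,s,0,.05))-[115 if n=='red' else 385,150]).round(1)*3.913+[0 if n=='red' else 313,0] for s in(15,35e-3,55e-3,91e-3)][1:])
E
```

```text
red [array([144.3897, 331.8224]), array([139.6941, 301.301 ]), array([130.3029, 244.9538])]
yel [array([431.1726, 322.8225]), array([437.4334, 291.9098]), array([448.7811, 235.5626])]
```

View pics/t9.png

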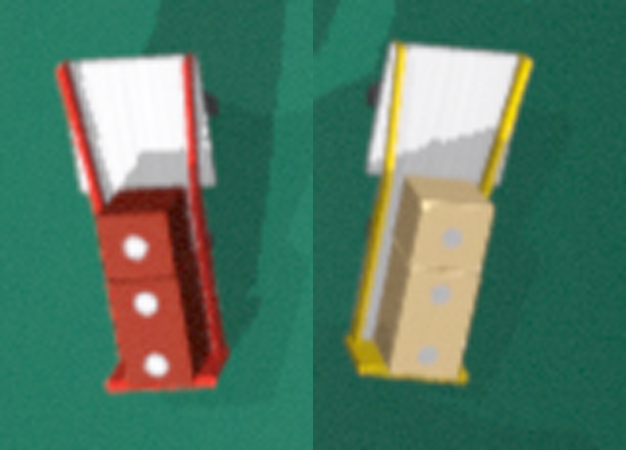

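View pics/full.png

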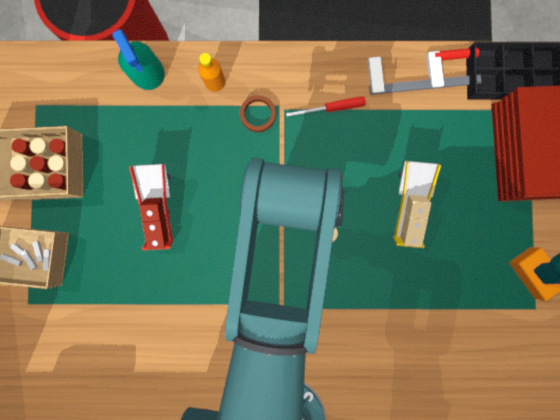

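```bash
python3 -c "
from bench import ticket
print(ticket.close_job())"
```

```text
the job is handed in; nothing more can be done
None
```

I loaded both chutes and handed the job in at about 27 s. The last top view showed each oblong foot lengthwise at its stop with the square foot right behind it; the arm mostly hid the round feet in that view, but I never moved them. No verdict was returned.

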